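# Blank off the bench's quick coupler

### The arm

A 6-joint arm with a two-finger parallel gripper is mounted at the origin on a cart in front of the work surface, level with it; the furniture and walls round the work are solid. World frame = base frame: x ahead of the robot, y to its left, z up, the work surface at z = 0. Lengths are in m, angles in degrees, forces in N, time in s.
With the tool pointing down it reaches from about 0.375 to 0.9 m from the base axis. Payload 3.1 kg.
Tool frame: the origin (TCP) lies at the very end of the fingers, on their centre line; the grasp point (between the pads) lies 19 mm behind it (grasp_offset is the distance from the TCP to the grasp point, in m); z points along the fingers, y is the direction in which the jaws open and shut (so a half turn about z gives the same grasp; the last joint's range is limited). The gripper opens to 87 mm and grips with 3 to 60 N. Pads are 19 mm wide; open, the fingers measure 117 mm over their backs; the gripper's body (75 mm by 190 mm) begins 51 mm behind the grasp point.
Start: joints at [-10.227, 30.224, 82.088, -0, 67.689, -10.227], TCP at [0.625, 0, 0.223] pointing down, gripper open.
Joint ranges: [-176.69, 176.69], [-43.24, 126.21], [12.49, 139.97], [-82, 262], [0, 151.66], [-163.58, 163.58]. Speed limits (degrees/s): [159.86, 159.86, 180, 180, 180, 180].

### API

Orientations are given as a 3x3 rotation matrix whose columns are the frame's x, y, z axes.
In Python, from rig import * gives the robot as it stands. The module is installed in compiled form; this text tells all that it offers.
- The arm moves only by the tool play_rows, never from a script. Its argument "plan" is a list that holds one entry, the list of rows, each a list of 7 numbers: the shift along the world's x, y, z each as a share of 5 cm, from -1 to 1, then the turn, a rotation vector about the world's x, y, z each as a share of pi rad, from -1 to 1, then the gripper's target within -1 to 1 (fully open at 1, half-way at 0, shut at -1). A call has 1 to 12 rows; each row shifts and turns the commanded pose from where the row before left it; what a row does not reach is not made up. A row lasts 1/10 s, in which the tool goes at most 50 mm and 8.59 degrees, less where a joint would pass 70% of its speed; a pose out of reach is approached as far as the arm can. A call with a number of a shift or a turn outside -1 to 1 is refused whole. A call with a gripper value outside its range is refused whole. The fingers move at their own pace and stop on an object; the grip force is fixed at half the most. Time passes only in rows, so rows that do not move let the fingers close. It gives the time, the measured TCP pose, the force and the opening at its end, in the units of the state.
- read_state(): the state, without advancing time (a new reading comes with each control period).
- capture(name): name is "scene" or "side" or "wrist"; returns the picture (480x640x3 uint8, red, green, blue); there is no depth.
- camera_params(name): a dict with "intrinsics" (3x3 intrinsics, pixels), "R" (3x3) and "t" (3): a world point X has camera coordinates R X + t; the wrist camera has in their place "mount" (4x4, takes a point from camera to tool coordinates, whose origin is the TCP and whose axes are the flange's). Camera axes: x right, y down, z forward; pixel columns grow to the right and rows downward; lengths in m; the calibration is good to about 2 mm. A picture is of the moment at which its call begins: read the wrist's pose just before it. camera_params takes no time and is no camera call.
- hand_in(): hands the job in, once; it reports no verdict.
The state is a dict: "time_s": time; "joint_positions": joint angles; "qvel": joint speeds; "tau": joint torques, N m; "position": TCP position; "tcp_rot": TCP orientation; "force": force on the tool from outside, world axes, zero at the start; "moment": the same for the moment, N m; "opening": opening from 0.0 (shut) to 1.0 (fully open).
Only numpy, scipy, OpenCV 4.12 (cv2) and the standard library are available. Lean on these libraries where they do the work, as an engineer would, in place of code of your own. Each camera call takes 0.05 s, during which the arm holds its last target. There are 200 camera calls.

### The job

Close the quick coupler on the bench with its blanking plug: draw the coupler's spring sleeve back and park it, press the plug from the wooden block gently home into the coupler until it is fully seated, then unpark the sleeve and let it spring all the way forward so that it locks the plug. Do not force the plug, and leave the jar, the pot and the tin where they stand.

Things in the scene. Friction and masses are not known exactly. Their poses are not given: they have to be found in the camera images.
- coupler: Steel quick-coupler socket bolted to the bench, mouth up. Origin: centre of the underside of its 90x90x10 mm foot, on the bench; z up along the socket's axis. Above the foot stands a 34 mm tube with a ribbed spring sleeve round it. A feed stub points along +x (54 mm from the axis, 33 mm high). Pressing the plug on the coupler with more than 30 N damages the seat.
- coupler_mouth (a point): Centre of the mouth, 93 mm above the bench; z up along the axis. Bore 26 mm across, flared to 32 mm over its top 5 mm. The rigid seat that stops the plug's nose lies at an unknown depth, 30 to 39 mm below the mouth, and can only be felt. Over the last 9 mm the nose pushes a valve poppet that drags with a steady 6 N, holds the plug's weight and does not spring back.
- coupler_bore (a point): Point on the axis 20 mm below the mouth. Inside, with the sleeve forward, three dogs bar the bore and stop the plug about 14 mm short of the seat; with the sleeve back they are clear. As the sleeve springs forward the dogs enter the plug's groove, but only if the plug is within 0.7 mm of the seat: else the sleeve sticks half way.
- coupler_pin (a point): Outer end of the 5 mm parking pin, which stands out of the tube towards the coupler's -x, 54 mm above the bench and 27 mm from the axis, through the J-slot of the sleeve.
- sleeve_top (a point): Centre of the upper rim of the ribbed aluminium sleeve; z up along the axis. Sleeve 50 mm across outside, 37 mm inside, 48 mm tall; its upper 20 mm is a full ring to grip. Rim 98 mm above the bench when forward, 82 mm parked, 77.5 mm fully back.
- sleeve_back (a joint): How far the sleeve is drawn back (down, towards the foot), m: 0 forward (as found), 0.0205 fully back at a rigid stop. A spring pushes it forward (up): 7 N at 0, 13 N fully back.
- sleeve_turn (a joint): Turn of the sleeve, rad, anticlockwise from above: 0 as found, 0.66 at the stop. It turns only when 17.5 mm or more back. To park: draw back about 19 mm, turn to 0.5 or more, let it rise; it rests 16 mm back, its ledge hooked under the pin behind a 1.5 mm lip. To unpark: draw back to about 19 mm again, turn clockwise to below 0.08, let go: it springs forward.
- plug: Loose steel blanking plug, round, 60 mm long, about 180 g, standing nose down in the drilled block. Origin: centre of the nose end; z along its axis towards the head. Nose 24 mm across, 40 mm long, with a 15 mm thick groove 9 to 15 mm from its end; head 30 mm across, from 40 to 60 mm.
- plug_head (a point): Middle of the plug's head, on its axis, 50 mm from the nose end.
- block: Fixed wooden block 70x70x34 mm, origin at the centre of its underside, with a hole 26.5 mm across and 28 mm deep in which the plug stands; the underside of the plug's head is then 12 mm above the block.
- nail_jar: Bystander: nail jar 63 mm across, 76 mm tall; origin under its centre.
- glue_pot: Bystander: brown pot 70 mm across, 62 mm tall; origin under its centre.
- tin_wax: Bystander: low round tin 71 mm across, 24 mm tall; origin under its centre.

How it is judged (in metres and radians):
On the way, in this order (a step that is already met when the one before it is completed fails the run):
1. the sleeve is drawn back and parked, let go of, with the plug still out of the coupler (value of joint sleeve_back above 0.013 m and value of joint sleeve_turn above 0.35 rad and contact force between the fingers and coupler below 0.5 N and horizontal distance between plug and coupler above 0.05 m), for 0.2 s.
2. the plug is pressed into the parked coupler and let go of (value of joint sleeve_back above 0.013 m and z of plug in the frame of coupler below 0.0645 m and horizontal distance between plug and coupler below 0.004 m and contact force between the fingers and plug below 0.5 N), for 0.2 s.
At the end, for the whole second after the job is handed in: The sleeve is fully forward (within 2.5 mm) and turned back (within 0.15 rad); the plug stands in the coupler on its axis (within 4 mm, 0.1 rad), its nose at seat depth (51 to 64.5 mm above the coupler's origin; only a seated plug lets the sleeve come forward), at rest (value of joint sleeve_back below 0.0025 m and value of joint sleeve_turn below 0.15 rad and z of plug in the frame of coupler between 0.051 and 0.0645 m and horizontal distance between plug and coupler below 0.004 m and angle between plug's own z axis and vertical below 0.1 rad and linear speed of plug below 0.02 m/s); the robot touches nothing.
It fails at once if the plug is pressed against the coupler with more than 30 N (contact force between plug and coupler above 30 N).
It fails at once if the jar, pot or tin is moved by more than 20 mm (distance of any of nail_jar, glue_pot, tin_wax from where it was at the start of the episode above 0.02 m).
It also fails if it takes over 69 s, if anything falls off the work surface, if the arm or the gripper's body presses on something with over 40 N, if the wrist force passes 120 N, or if a joint passes its speed limit or range.

## Working session

There is one attempt and no reset: what is moved stays moved. The work goes in short steps, Python scripts to look and compute and a tool call to move; the robot and the scene stay as the last step left them, time stands still between calls to the robot, and variables do not carry over. Pictures are saved under pics/ and viewed, about 8 in all and at most 12, crops included, and the job is handed in when it is done.

Besides the shell and the picture viewer there is one more tool, called after "Call:" as name(argument=value, ...), one argument or row to a line, values as JSON. play_rows: Moves the arm, as the interface text tells. Its arguments: {"type":"object","properties":{"plan":{"type":"array"}},"required":["plan"]}

```bash
mkdir -p pics
cat > h.py <<'E'
from rig import *
import numpy as np, cv2
def snap(n,f):
    im=capture(n); cv2.imwrite('pics/'+f,cv2.cvtColor(im,cv2.COLOR_RGB2BGR)); return im
E
python3 - <<'E'
from h import *
s=read_state();print(s)
a=snap('scene','a.png');b=snap('side','b.png')
for n in('scene','side','wrist'):print(n,camera_params(n))
cv2.imwrite('pics/ab.png',cv2.cvtColor(cv2.resize(np.vstack([a,b]),(640,960))[:, :],cv2.COLOR_RGB2BGR))
E
```

```text
{'time_s': 0.0, 'joint_positions': array([-1.02272989e+01,  3.02804328e+01,  8.21578492e+01, -1.46749912e-03,
        6.76892837e+01, -1.02264771e+01]), 'qvel': array([-0.00608679, -0.00417207, -0.03854734, -0.10254326,  0.02567874,
        0.00112507]), 'tau': array([-5.45745443e-04, -4.40045428e+01, -1.76593530e+01,  6.32597599e-02,
        5.83207863e-02, -1.53719384e-04]), 'position': array([6.24249606e-01, 1.57470505e-04, 2.21547798e-01]), 'tcp_rot': array([[ 5.00276742e-06,  9.99997590e-01, -2.19527183e-03],
       [ 9.99999931e-01, -4.18614968e-06,  3.71993787e-04],
       [ 3.71983701e-04, -2.19527353e-03, -9.99997521e-01]]), 'force': array([ 0.47957399, -0.80666914, -0.87738261]), 'moment': array([-0.06881511,  0.01941418, -0.03134506]), 'opening': 1.0017704959915628}
scene {'intrinsics': array([[582.27705132,   0.        , 316.37805842],
       [  0.        , 582.27705132, 237.26065899],
       [  0.        ,   0.        ,   1.        ]]), 'R': array([[ 0.79057569, -0.61233287,  0.00620759],
       [-0.46373719, -0.60528437, -0.64697655],
       [ 0.39992236,  0.50860524, -
[... 270 characters left out ...]
0.53088237,  0.01866595],
       [-0.311416  ,  0.46791087, -0.82709098],
       [ 0.43035402, -0.70655738, -0.56175803]]), 't': array([0.54066475, 0.17557507, 0.90224361])}
wrist {'intrinsics': array([[359.13558124,   0.        , 316.22945447],
       [  0.        , 359.13558124, 233.92797968],
       [  0.        ,   0.        ,   1.        ]]), 'mount': array([[-6.80601229e-04, -9.67248549e-01, -2.53830220e-01,
         6.88479166e-02],
       [ 9.99999763e-01, -6.31005913e-04, -2.76805156e-04,
         3.84511169e-04],
       [ 1.07571016e-04, -2.53830348e-01,  9.67248749e-01,
        -1.62583167e-01],
       [ 0.00000000e+00,  0.00000000e+00,  0.00000000e+00,
         1.00000000e+00]])}
```

View pics/a.png

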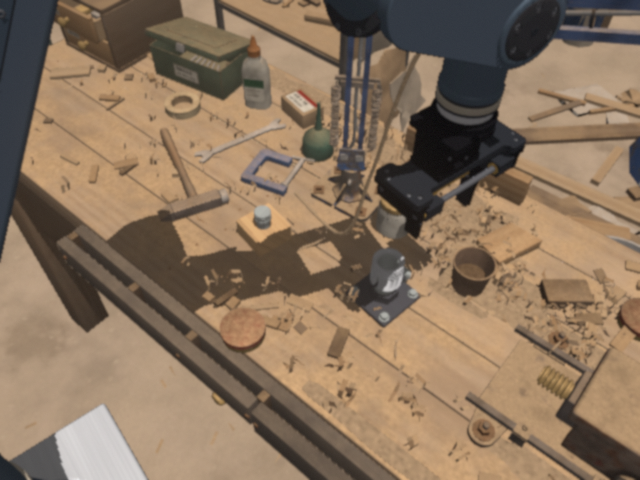

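View pics/b.png

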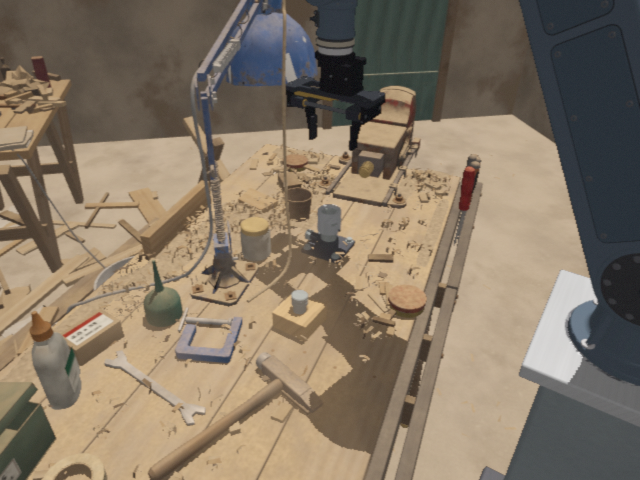

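Scene: coupler sleeve about (390,260), plug (262,213), jar (393,215), pot (474,268), tin (243,328). Side: coupler (329,218), plug (300,298), jar (256,240), pot (299,203), tin (407,298). A lamp stands near the jar.

```bash
cat >> h.py <<'E'
def ray(n,uv):
    p=camera_params(n);K=p['intrinsics']
    d=p['R'].T@np.linalg.solve(K,[uv[0],uv[1],1.]);o=-p['R'].T@p['t'];return o,d/np.linalg.norm(d)
def tri(obs):
    A=np.zeros((3,3));b=np.zeros(3)
    for n,uv in obs:
        o,d=ray(n,uv);P=np.eye(3)-np.outer(d,d);A+=P;b+=P@o
    X=np.linalg.solve(A,b);return X,[np.linalg.norm((np.eye(3)-np.outer(ray(n,u)[1],ray(n,u)[1]))@(X-ray(n,u)[0])) for n,u in obs]
def onz(n,uv,z):
    o,d=ray(n,uv);return o+d*(z-o[2])/d[2]
E
python3 - <<'E'
from h import *
T=[('sleeve',(389,258),(329,210)),('plugtop',(262,209),(300,294)),('lampbase',(350,192),(222,285)),('lamp up',(345,90),(208,110)),]
for t,a,b in T: print(t,tri([('scene',a),('side',b)]))
for t,a in [('jar',(390,232)),('pot',(472,288)),('tin',(243,330)),]: print(t,onz('scene',a,0.01))
a=cv2.imread('pics/a.png');b=cv2.imread('pics/b.png')
C=lambda i,x,y:cv2.resize(i[y:y+75,x:x+100],(400,300),interpolation=cv2.INTER_CUBIC)
cv2.imwrite('pics/c.png',np.vstack([np.hstack([C(a,340,240),C(a,212,180)]),np.hstack([C(b,280,190),C(b,250,275)])]))
E
```

```text
sleeve (array([0.59739573, 0.05266433, 0.09871382]), [np.float64(0.0024748535736468596), np.float64(0.002474853573646938)])
plugtop (array([0.51456664, 0.28132237, 0.06948809]), [np.float64(0.002109247226163662), np.float64(0.0021092472261637295)])
lampbase (array([ 0.70922454,  0.2725817 , -0.00242806]), [np.float64(0.0029634602193198195), np.float64(0.0029634602193197527)])
lamp up (array([0.68074702, 0.24720978, 0.31451518]), [np.float64(0.0444672402606884), np.float64(0.0444672402606883)])
jar [0.69665416 0.14330752 0.01      ]
pot [ 0.72177857 -0.03171867  0.01      ]
tin [0.37422254 0.13312486 0.01      ]
```

View pics/c.png

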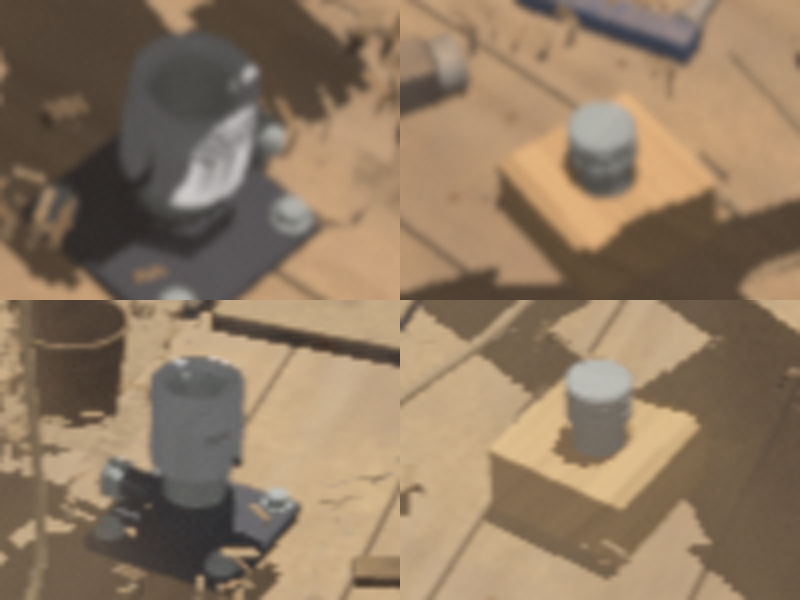

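Crop: sleeve rim centre at scene (389.5,260.5) / side (329.2,209); plug top at scene (262.7,208.7) / side (299.8,294.7); the stub shows at scene (407,274) and side (309,234).

Run:
```python
from h import *
T=[('sleeve',(389.5,260.5),(329.2,209)),('plugtop',(262.7,208.7),(299.8,294.7)),('stub',(407.5,274.5),(309.5,234)),('lamphead',(350,5),(265,55))]
for t,a,b in T: print(t,tri([('scene',a),('side',b)]))
for n,l in (('scene',[(419,297),(384,315)]),('side',[(307,322-300+190+0),(349,240),(335,257)])):
  pass
# foot corners (crop px/4): scene right (320,232), left(60,185), side right(300,508) left(88,545)
for n,uv in (('scene',(420,298)),('scene',(355,286)),('side',(355,242)),('side',(302,251)),('side',(333,261))): print(n,onz(n,uv,.01))
for n,uv in (('scene',(290.5,226.5)),('scene',(237,222)),('scene',(257.5,242)),('side',(325,304)),('side',(273,313)),('side',(304,326))): print('blk',n,onz(n,uv,.034))
```

```text
sleeve (array([0.59717501, 0.04955881, 0.09822147]), [np.float64(0.000603479854103521), np.float64(0.000603479854103476)])
plugtop (array([0.51553817, 0.28166152, 0.06838708]), [np.float64(0.002938368963319243), np.float64(0.002938368963319198)])
stub (array([0.64768282, 0.0496015 , 0.01858103]), [np.float64(0.0022606309540531043), np.float64(0.002260630954053236)])
lamphead (array([0.62599555, 0.20503422, 0.43734125]), [np.float64(0.00030283194431726033), np.float64(0.00030283194431714064)])
scene [0.63859418 0.00676596 0.01      ]
scene [0.56924587 0.09050456 0.01      ]
side [0.55101    0.01125763 0.01      ]
side [0.62885684 0.10413406 0.01      ]
side [0.55484141 0.09831467 0.01      ]
blk scene [0.54985607 0.24577964 0.034     ]
blk scene [0.48078713 0.31207418 0.034     ]
blk scene [0.48373163 0.25158752 0.034     ]
blk side [0.48301488 0.24568915 0.034     ]
blk side [0.54652777 0.31582424 0.034     ]
blk side [0.48297848 0.3131657  0.034     ]
```

Call:
play_rows(
  plan=[
    [[-0.14,0.25,0,0,0,0.0477,1],[-0.14,0.25,0,0,0,0.0477,1],[-0.14,0.25,0,0,0,0.0477,1],[-0.12,0.25,0,0,0,0.0477,1],[0,0,0,0,0,0.0477,1],[0,0,0,0,0,0.0477,1],[0,0,0,0,0,0.0477,1],[0,0,0,0,0,0,1],[0,0,0,0,0,0,1]],
  ],
)

```text
time_s: 1.0
position: [0.5977, 0.05, 0.2222]
tcp_rot: [[-0.865, 0.501, -0.001], [0.501, 0.865, 0.0], [0.001, -0.0, -1.0]]
force: [0.4, -0.5, -1.0]
opening: 1.0
```

```bash
cat >> h.py <<'E'
def wsnap(f):
    s=read_state(); im=snap('wrist',f); np.savez('pics/'+f+'.npz',p=s['position'],R=s['tcp_rot']); return im,s
def wray(f,uv):
    z=np.load('pics/'+f+'.npz');c=camera_params('wrist');M=c['mount']
    d=z['R']@M[:3,:3]@np.linalg.solve(c['intrinsics'],[uv[0],uv[1],1.]);o=z['p']+z['R']@M[:3,3];return o,d/np.linalg.norm(d)
def wonz(f,uv,z):
    o,d=wray(f,uv);return o+d*(z-o[2])/d[2]
def wtri(obs):
    A=np.zeros((3,3));b=np.zeros(3);L=[wray(*o) for o in obs]
    for o,d in L: P=np.eye(3)-np.outer(d,d);A+=P;b+=P@o
    X=np.linalg.solve(A,b);return X,[np.linalg.norm((np.eye(3)-np.outer(d,d))@(X-o)) for o,d in L]
E
python3 - <<'E'
from h import *
im,s=wsnap('w1.png');print(s['position'],s['tcp_rot'],s['joint_positions'],s['force'])
print(tri([('scene',(355,35)),('side',(270,85))]))
E
```

```text
[0.59772784 0.05003323 0.22220787] [[-8.65293051e-01  5.01265768e-01 -7.51861800e-04]
 [ 5.01265840e-01  8.65293330e-01  1.03241401e-04]
 [ 7.02332381e-04 -2.87548570e-04 -9.99999712e-01]] [-5.88033413e+00  2.83066999e+01  8.58155763e+01  1.61090186e-03
  6.59211816e+01 -6.57972068e+01] [ 0.44246418 -0.52526734 -0.97456084]
(array([0.62817516, 0.19724671, 0.39359072]), [np.float64(0.0053713735566903705), np.float64(0.0053713735566905535)])
```

View pics/w1.png

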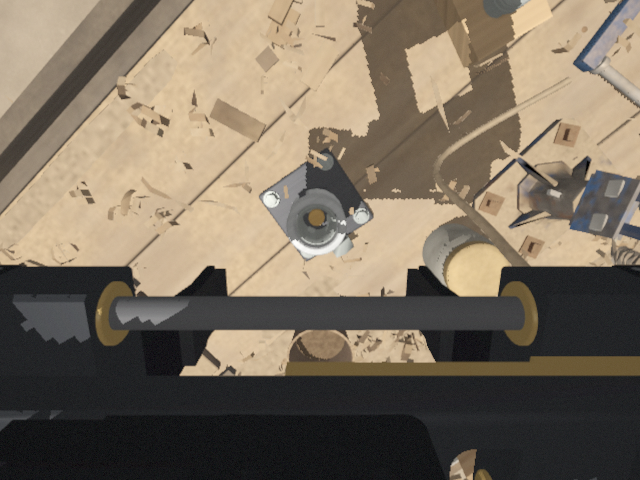

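Run:
```python
from h import *
a=cv2.imread('pics/w1.png')
cv2.imwrite('pics/w1c.png',cv2.resize(a[140:270,250:390],None,fx=4.5,fy=4.5,interpolation=cv2.INTER_CUBIC))
```

```text
(no output)
```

View pics/w1c.png

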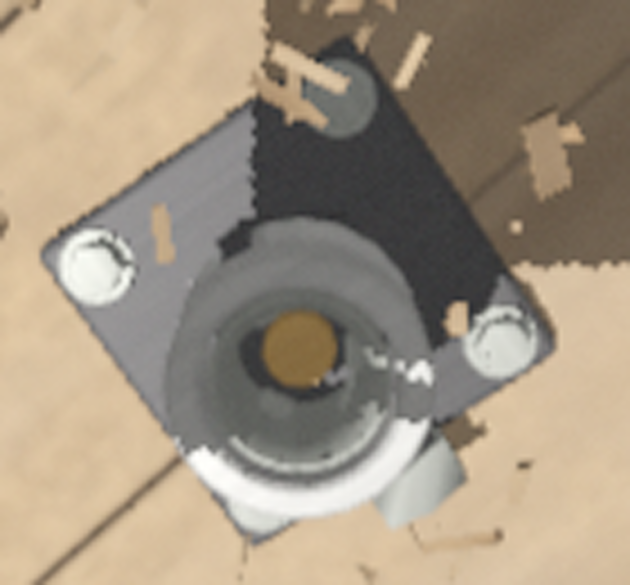

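Crop: rim circle centre about crop (303,381) → wrist pixel (317.3,224.7); stub end near (345,248); foot corners near crop (45,250), (350,42), (552,345), (255,540); the small dark tab at crop (237,237) is the pin.

Run:
```python
from h import *
f='w1.png';c=lambda x,y:(250+x/4.5,140+y/4.5)
print('rim',wonz(f,c(303,381),.098))
for p in((45,250),(350,42),(552,345),(255,540)):print(wonz(f,c(*p),.01))
print('stub',wonz(f,c(435,485),.038),'pin',wonz(f,c(235,237),.056))
for p in((95,265),(340,97),(501,341)):print('bolt',wonz(f,c(*p),.014))
# plug far: head top
```

```text
rim [0.59691819 0.05136598 0.098     ]
[0.5575074  0.00489189 0.01      ]
[0.55215747 0.08979591 0.01      ]
[0.63684912 0.0965994  0.01      ]
[0.64348049 0.01108368 0.01      ]
stub [0.64468467 0.05804505 0.038     ] pin [0.57238567 0.04964412 0.056     ]
bolt [0.56605594 0.01387476 0.014     ]
bolt [0.5613659  0.08181981 0.014     ]
bolt [0.6289649  0.08659134 0.014     ]
```

Call:
play_rows(
  plan=[
    [[-0.014,0.016,-0.5,0,0,0,1],[0,0,-0.5,0,0,0,1],[0,0,-0.5,0,0,0,1],[0,0,-0.5,0,0,0,1],[0,0,-0.5,0,0,0,1],[0,0,-0.36,0,0,0,1],[0,0,0,0,0,0,1],[0,0,0,0,0,0,1]],
  ],
)

```text
time_s: 1.85
position: [0.5974, 0.0508, 0.0796]
tcp_rot: [[-0.866, 0.499, -0.0], [0.499, 0.866, 0.0], [0.0, -0.0, -1.0]]
force: [0.2, 0.4, -0.1]
opening: 0.999
```

Call:
play_rows(
  plan=[
    [[0,0,0,0,0,0,-1],[0,0,0,0,0,0,-1],[0,0,0,0,0,0,-1],[0,0,0,0,0,0,-1],[0,0,0,0,0,0,-1],[0,0,0,0,0,0,-1],[0,0,0,0,0,0,-1],[0,0,0,0,0,0,-1]],
  ],
)

```text
time_s: 2.65
position: [0.5971, 0.0504, 0.0798]
tcp_rot: [[-0.867, 0.498, -0.0], [0.498, 0.867, -0.001], [-0.0, -0.001, -1.0]]
force: [-1.9, -1.8, 3.4]
opening: 0.571
```

Call:
play_rows(
  plan=[
    [[0,0,-0.06,0,0,0,-1],[0,0,-0.06,0,0,0,-1],[0,0,-0.06,0,0,0,-1],[0,0,-0.06,0,0,0,-1],[0,0,-0.06,0,0,0,-1],[0,0,-0.06,0,0,0,-1],[0,0,0,0,0,0,-1],[0,0,0,0,0,0,-1]],
  ],
)

```text
time_s: 3.45
position: [0.5972, 0.0504, 0.0624]
tcp_rot: [[-0.867, 0.498, -0.0], [0.498, 0.867, -0.001], [-0.0, -0.001, -1.0]]
force: [-3.2, -2.7, 9.7]
opening: 0.572
```

Call:
play_rows(
  plan=[
    [[0,0,-0.02,0,0,0,-1],[0,0,-0.02,0,0,0,-1],[0,0,0,0,0,0,-1],[0,0,0,0,0,0,-1]],
  ],
)

```text
time_s: 3.85
position: [0.5973, 0.0504, 0.0606]
tcp_rot: [[-0.867, 0.498, 0.0], [0.498, 0.867, -0.001], [-0.0, -0.001, -1.0]]
force: [-3.1, -3.1, 9.6]
opening: 0.578
```

Run:
```python
from h import *
w=snap('side','s2.png');v=snap('scene','s3.png')
C=lambda i,x,y:cv2.resize(i[y:y+120,x:x+100],(400,480),interpolation=cv2.INTER_CUBIC)
cv2.imwrite('pics/s2c.png',cv2.cvtColor(np.hstack([C(w,280,160),C(v,340,210)]),cv2.COLOR_RGB2BGR))
print(read_state()['force'],read_state()['moment'])
```

```text
[-2.78340133 -3.32964726  9.50390615] [-0.4353592   0.50521526  0.00648405]
```

View pics/s2c.png

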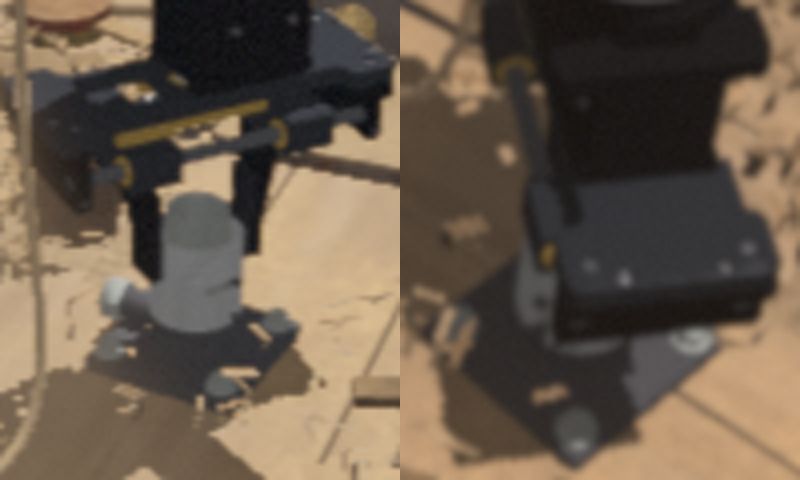

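Call:
play_rows(
  plan=[
    [[0,0,-0.02,0,0,0,-1],[0,0,0,0,0,0,-1],[0,0,0,0,0,0,-1]],
  ],
)

```text
time_s: 4.25
position: [0.5973, 0.0504, 0.0597]
tcp_rot: [[-0.867, 0.498, 0.0], [0.498, 0.867, -0.001], [-0.001, -0.001, -1.0]]
force: [-3.7, -4.0, 9.5]
opening: 0.573
```

Call:
play_rows(
  plan=[
    [[0,0,0,0,0,0.03,-1],[0,0,0,0,0,0.03,-1],[0,0,0,0,0,0,-1],[0,0,0,0,0,0,-1]],
  ],
)

```text
time_s: 4.65
position: [0.5973, 0.0504, 0.0597]
tcp_rot: [[-0.945, 0.327, 0.0], [0.327, 0.945, -0.001], [-0.0, -0.001, -1.0]]
force: [-4.2, -3.1, 10.7]
opening: 0.574
```

Run:
```python
from h import *
s=read_state();print(s['force'],s['moment'],s['position'])
w=snap('side','s4.png')
C=lambda i:cv2.resize(i[190:260,290:360],(560,560),interpolation=cv2.INTER_CUBIC)
cv2.imwrite('pics/s4c.png',cv2.cvtColor(C(w),cv2.COLOR_RGB2BGR))
```

```text
[-4.21461864 -3.13434764 10.67825174] [-0.43036853  0.54888941  0.02663408] [0.59725706 0.05040392 0.05967651]
```

View pics/s4c.png

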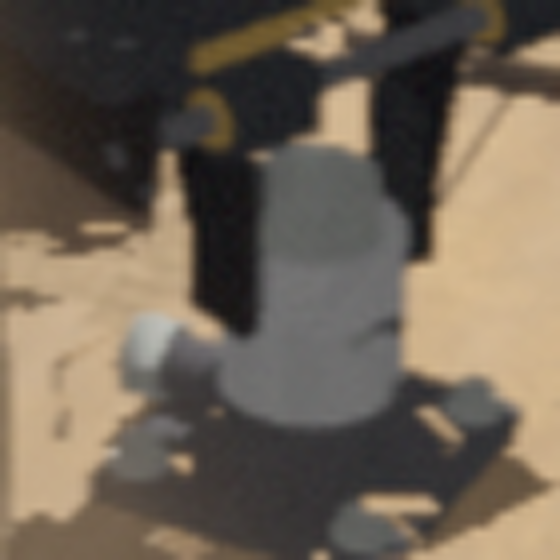

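Call:
play_rows(
  plan=[
    [[0,0,0,0,0,0.03,-1],[0,0,0,0,0,0.03,-1],[0,0,0,0,0,0.03,-1],[0,0,0,0,0,0.025,-1],[0,0,0,0,0,0,-1],[0,0,0,0,0,0,-1]],
  ],
)

```text
time_s: 5.3
position: [0.5972, 0.0504, 0.0597]
tcp_rot: [[-1.0, -0.028, 0.0], [-0.028, 1.0, -0.001], [-0.0, -0.001, -1.0]]
force: [-3.6, -2.7, 11.4]
opening: 0.576
```

Run:
```python
from h import *
s=read_state();print(s['force'],s['moment'],s['position'])
```

```text
[-3.56056205 -2.6817225  11.42848283] [-0.45354057  0.56483908  0.01780066] [0.59722305 0.05038635 0.0596945 ]
```

Call:
play_rows(
  plan=[
    [[0,0,0.03,0,0,0,-1],[0,0,0.03,0,0,0,-1],[0,0,0.02,0,0,0,-1],[0,0,0,0,0,0,-1],[0,0,0,0,0,0,-1]],
  ],
)

```text
time_s: 5.8
position: [0.5972, 0.0504, 0.0635]
tcp_rot: [[-1.0, -0.028, 0.0], [-0.028, 1.0, -0.001], [-0.0, -0.001, -1.0]]
force: [-3.4, -3.3, 8.7]
opening: 0.572
```

Call:
play_rows(
  plan=[
    [[0,0,0.02,0,0,0,-1],[0,0,0,0,0,0,-1],[0,0,0,0,0,0,-1]],
  ],
)

```text
time_s: 6.1
position: [0.5972, 0.0504, 0.064]
tcp_rot: [[-1.0, -0.028, -0.0], [-0.028, 1.0, -0.001], [0.0, -0.001, -1.0]]
force: [-3.0, -3.6, 6.9]
opening: 0.571
```

Call:
play_rows(
  plan=[
    [[0,0,0.02,0,0,0,-1],[0,0,0.02,0,0,0,-1],[0,0,0,0,0,0,-1]],
  ],
)

```text
time_s: 6.4
position: [0.597, 0.0504, 0.0645]
tcp_rot: [[-1.0, -0.028, -0.001], [-0.028, 1.0, -0.001], [0.001, -0.001, -1.0]]
force: [-0.5, -4.4, -4.4]
opening: 0.57
```

Call:
play_rows(
  plan=[
    [[0,0,0,0,0,0,1],[0,0,0,0,0,0,1],[0,0,0,0,0,0,1],[0,0,0,0,0,0,1],[0,0,0,0,0,0,1],[0,0,0.3,0,0,0,1],[0,0,0.6,0,0,0,1],[0,0,0.8,0,0,0,1],[0,0,0.8,0,0,0,1],[0,0,0,0,0,0,1],[0,0,0,0,0,0,1]],
  ],
)

```text
time_s: 7.5
position: [0.598, 0.0508, 0.1928]
tcp_rot: [[-1.0, -0.028, 0.004], [-0.028, 1.0, -0.0], [-0.004, -0.0, -1.0]]
force: [-0.3, -0.0, -0.5]
opening: 0.999
```

Run:
```python
from h import *
im,s=wsnap('w2.png');print(s['position'],s['force'],s['joint_positions'])
w=snap('side','s5.png')
A=cv2.resize(w[190:260,290:360],(480,480),interpolation=cv2.INTER_CUBIC)
B=im[0:480,160:480]
cv2.imwrite('pics/v5.png',cv2.cvtColor(np.hstack([A,B]),cv2.COLOR_RGB2BGR))
```

```text
[0.59800937 0.05084632 0.19279568] [-0.25990799 -0.03663263 -0.54303085] [-5.80110997e+00  3.02046951e+01  8.76930053e+01  6.39361087e-03
  6.18774926e+01 -9.74083679e+01]
```

View pics/v5.png

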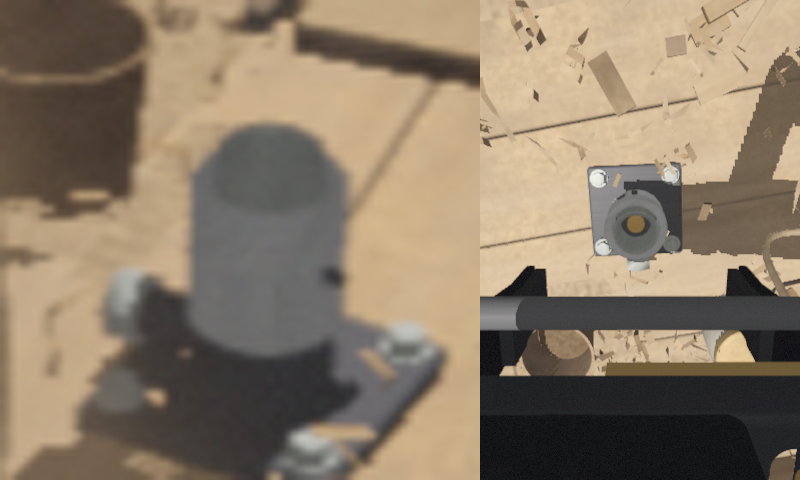

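Call:
play_rows(
  plan=[
    [[-0.6,0.2,0.1,0,0,0,1],[-0.6,0.4,0,0,0,0,1],[-0.6,0.6,0,0,0,0,1],[-0.2,0.6,0,0,0,0,1],[0,0.6,0,0,0,0,1],[0,0.6,0,0,0,0,1],[0.1,0.6,0,0,0,0,1],[0.1,0.6,0,0,0,0,1],[0.15,0.42,0,0,0,0,1],[0,0,0,0,0,0,1],[0,0,0,0,0,0,1]],
  ],
)

```text
time_s: 8.7
position: [0.5135, 0.2815, 0.1939]
tcp_rot: [[-1.0, -0.029, -0.004], [-0.029, 1.0, -0.002], [0.004, -0.002, -1.0]]
force: [0.2, -0.7, -0.3]
opening: 0.998
```

Run:
```python
from h import *
im,s=wsnap('w3.png');print(s['position'],s['force'],s['joint_positions'])
a=cv2.cvtColor(im,cv2.COLOR_RGB2BGR)
cv2.imwrite('pics/w3c.png',cv2.resize(a[150:290,220:410],None,fx=4,fy=4,interpolation=cv2.INTER_CUBIC))
```

```text
[0.51352494 0.28151342 0.1939056 ] [ 0.18891042 -0.66591386 -0.26595353] [ 1.78191799e+01  2.92370852e+01  8.94116038e+01 -2.93152010e-02
  6.15763249e+01 -7.38313596e+01]
```

View pics/w3c.png

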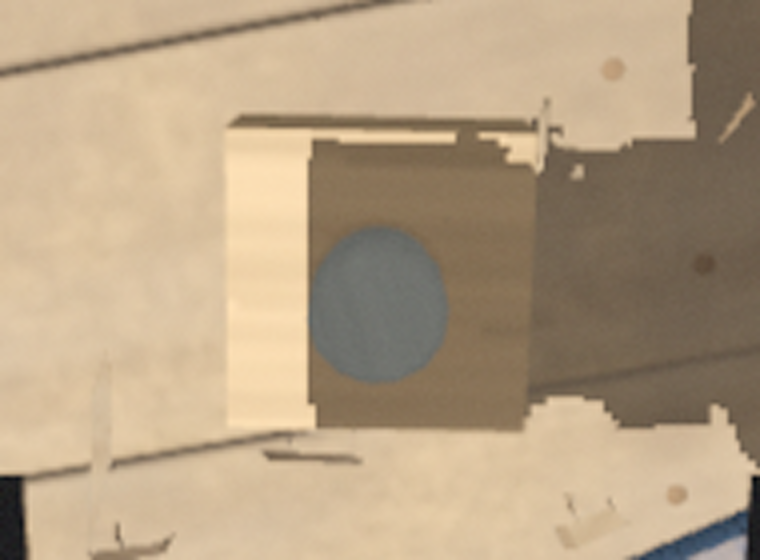

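Crop: plug's top face centre near crop (378,313); block top spans crop (227..530, 128..430).

Run:
```python
from h import *
f='w3.png';c=lambda x,y:(220+x/4,150+y/4)
print('plug',wonz(f,c(378,313),.066))
for p in((227,128),(537,128),(227,430),(525,430),(379,279)):print(wonz(f,c(*p),.034))
```

```text
plug [0.51565064 0.27958662 0.066     ]
[0.4817927  0.24466359 0.034     ]
[0.47981155 0.31397617 0.034     ]
[0.55280113 0.24472793 0.034     ]
[0.55076323 0.31503507 0.034     ]
[0.51533876 0.27960006 0.034     ]
```

Call:
play_rows(
  plan=[
    [[0.04,-0.036,-0.5,0,0,0,1],[0,0,-0.6,0,0,0,1],[0,0,-0.6,0,0,0,1],[0,0,-0.6,0,0,0,1],[0,0,-0.4,0,0,0,1],[0,0,-0.2,0,0,0,1],[0,0,0,0,0,0,1],[0,0,0,0,0,0,1],[0,0,0,0,0,0,1]],
  ],
)

```text
time_s: 9.65
position: [0.5177, 0.2801, 0.0518]
tcp_rot: [[-1.0, -0.028, 0.002], [-0.028, 1.0, 0.001], [-0.002, 0.001, -1.0]]
force: [0.3, 0.5, -0.6]
opening: 1.001
```

Call:
play_rows(
  plan=[
    [[-0.04,0,-0.08,0,0,0,1],[0,0,0,0,0,0,1],[0,0,0,0,0,0,1],[0,0,0,0,0,0,-1],[0,0,0,0,0,0,-1],[0,0,0,0,0,0,-1],[0,0,0,0,0,0,-1],[0,0,0,0,0,0,-1],[0,0,0,0,0,0,-1],[0,0,0,0,0,0,-1],[0,0,0,0,0,0,-1]],
  ],
)

```text
time_s: 10.75
position: [0.5148, 0.28, 0.0465]
tcp_rot: [[-1.0, -0.028, -0.0], [-0.028, 1.0, -0.0], [0.0, -0.0, -1.0]]
force: [-0.4, -0.2, -0.4]
opening: 0.36
```

Call:
play_rows(
  plan=[
    [[0,0,0,0,0,0,-1],[0,0,0,0,0,0,-1],[0,0,0.2,0,0,0,-1],[0,0,0.5,0,0,0,-1],[0,0,0.6,0,0,0,-1],[0,0,0.6,0,0,0,-1],[0,0,0.6,0,0,0,-1],[0,0,0.2,0,0,0,-1],[0,0,0,0,0,0,-1],[0,0,0,0,0,0,-1]],
  ],
)

```text
time_s: 11.75
position: [0.5138, 0.2797, 0.1805]
tcp_rot: [[-1.0, -0.028, -0.002], [-0.028, 1.0, -0.001], [0.002, -0.001, -1.0]]
force: [0.4, 0.0, -1.6]
opening: 0.335
```

Call:
play_rows(
  plan=[
    [[-0.3,-0.4,0,0,0,0,-1],[-0.3,-0.6,0,0,0,0,-1],[0,-0.6,0,0,0,0,-1],[0,-0.6,0,0,0,0,-1],[0,-0.6,0,0,0,0,-1],[0.4,-0.6,0,0,0,0,-1],[0.5,-0.5,0,0,0,0,-1],[0.5,-0.4,0,0,0,0,-1],[0.5,-0.2,0,0,0,0,-1],[0.36,-0.08,0,0,0,0,-1],[0,0,0,0,0,0,-1],[0,0,0,0,0,0,-1]],
  ],
)

```text
time_s: 12.95
position: [0.5959, 0.0512, 0.1794]
tcp_rot: [[-1.0, -0.028, -0.005], [-0.028, 1.0, 0.001], [0.005, 0.001, -1.0]]
force: [-0.3, 0.2, -1.5]
opening: 0.335
```

Call:
play_rows(
  plan=[
    [[0,0,-0.3,0,0,0,-1],[0,0,-0.3,0,0,0,-1],[0,0,-0.16,0,0,0,-1],[0,0,0,0,0,0,-1],[0,0,0,0,0,0,-1],[0,0,0,0,0,0,-1],[0,0,0,0,0,0,-1]],
  ],
)

```text
time_s: 13.65
position: [0.5982, 0.051, 0.1443]
tcp_rot: [[-1.0, -0.028, 0.001], [-0.028, 1.0, -0.0], [-0.001, -0.0, -1.0]]
force: [0.7, 1.5, -1.8]
opening: 0.335
```

Run:
```python
from h import *
s=read_state();print(s['position'],s['force'],s['moment'])
w=snap('side','s6.png');v=snap('scene','s7.png')
C=lambda i,x,y:cv2.resize(i[y:y+100,x:x+80],(400,500),interpolation=cv2.INTER_CUBIC)
cv2.imwrite('pics/s67.png',cv2.cvtColor(np.hstack([C(w,290,165),C(v,350,215)]),cv2.COLOR_RGB2BGR))
```

```text
[0.59820745 0.05103146 0.14431715] [ 0.7053294   1.50121756 -1.84726776] [ 0.13161637 -0.04430742 -0.0131944 ]
```

View pics/s67.png

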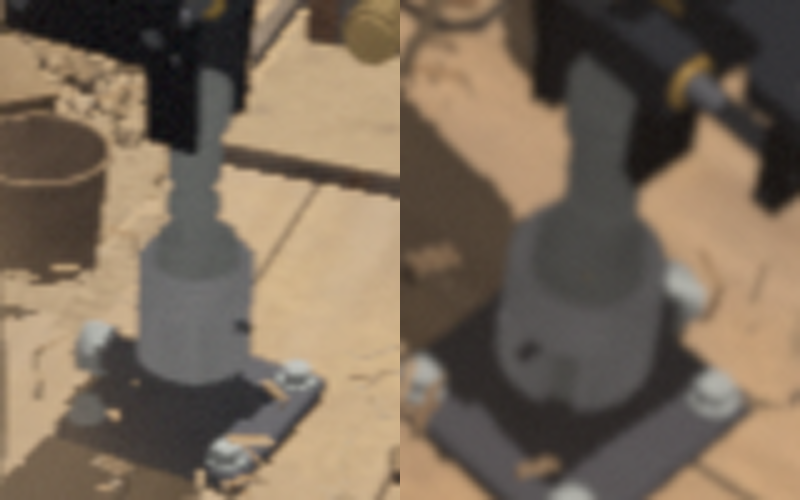

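Side: plug axis at crop x≈196 over tube ≈198; scene: plug ≈602 over tube ≈590, so it is near, perhaps 2 mm off. I'll measure edges by gradient.

Run:
```python
from h import *
for f,x0,y0,rows in(('s6.png',290,165,(25,27,30,40,42,44,50,53,56,58,60)),('s7.png',350,215,(20,24,28,32,36,40,50,55,60,65))):
    g=cv2.GaussianBlur(cv2.cvtColor(cv2.imread('pics/'+f),cv2.COLOR_BGR2HSV),(3,3),0)
    print(f)
    for r in rows: print(r, ' '.join('%d'%v for v in g[y0+r,x0+10:x0+66,2]))
```

```text
s6.png
25 82 84 85 88 91 97 107 122 143 165 178 178 164 156 164 175 180 174 141 84 38 22 21 21 21 21 21 23 30 51 77 94 98 100 112 140 171 189 195 197 197 197 196 195 196 196 196 196 197 197 197 196 196 195 194 194
27 82 82 82 82 82 81 82 83 89 104 131 155 156 141 136 143 151 146 127 96 63 44 35 27 23 22 22 23 33 56 81 95 99 110 139 171 187 192 194 195 195 195 195 195 196 197 197 196 196 196 196 196 195 194 194 195
30 84 83 81 80 80 81 81 81 79 80 95 131 166 181 182 181 182 185 189 191 191 187 170 136 95 72 63 56 59 75 91 97 96 92 89 87 88 92 98 106 114 120 127 134 144 154 162 168 173 179 185 190 193 194 196 197
40 75 75 74 74 73 73 73 73 74 88 122 162 183 189 190 192 194 195 196 199 200 197 179 144 111 99 99 99 99 99 99 98 104 128 168 197 206 207 208 209 209 209 207 206 205 204 204 204 203 197 185 180 190 202 206 205
42 78 77 76 74 73 72 71 70 74 96 140 175 187 188 188 191 197 201 201 201 199 194 179 149 116 101 99 99 99 99 99 99 108 137 174 199 206 207 207 207 206 206 205 205 205 205 206 204 194 183 184 197 206 208 207 206
44 76 75 74 72 71 70 70 71 75 98 140 174 184 187 193 198 199
[... 2486 characters left out ...]
2 82 84 86 88 88 85 80 75 72 72 72 73 75 75 76 76 75 75 75 74 73 73 72 71 70 69 70 72 76 82 88 99 122 149 169 179 185 188 188 185 183 185 191 194 194 193
55 83 80 79 78 77 77 78 78 78 78 80 81 83 84 84 84 81 77 73 72 71 71 73 74 75 75 76 77 77 75 74 74 74 73 73 73 72 74 79 84 88 95 110 133 155 166 168 170 174 180 182 180 178 177 180 184
60 82 82 82 82 79 73 67 61 58 61 71 80 84 86 86 87 87 87 87 87 86 84 83 81 80 79 78 78 78 78 77 77 78 79 81 83 85 86 86 86 84 79 71 69 76 91 110 127 140 151 158 157 153 158 172 184
65 65 57 51 48 47 47 47 49 56 69 81 88 89 89 88 88 88 88 88 88 89 89 90 91 91 92 92 92 92 92 91 90 89 88 88 88 88 87 86 84 79 69 58 54 60 76 102 134 160 174 179 183 188 192 194 195
```

Run:
```python
from h import *
def pr(n,X):
    p=camera_params(n);c=p['R']@X+p['t'];q=p['intrinsics']@c;return q[:2]/q[2]
for n in('side','scene'):
  for z in(.05,.07,.082,.093,.11,.12,.13): print(n,z,pr(n,np.array([.5972,.0506,z])))
  print(pr(n,np.array([.5992,.0506,.11])),pr(n,np.array([.5972,.0526,.11])))
```

```text
side 0.05 [328.17911576 228.44277545]
side 0.07 [328.39765633 220.50243948]
side 0.082 [328.53096839 215.6587505 ]
side 0.093 [328.654645   211.16515076]
side 0.11 [328.84861328 204.11761122]
side 0.12 [328.96435095 199.91246074]
side 0.13 [329.08132648 195.66233467]
[328.02903965 203.84810784] [328.34273383 204.51918288]
scene 0.05 [385.78624246 278.91396017]
scene 0.07 [387.01627219 271.40898134]
scene 0.082 [387.77407537 266.78527456]
scene 0.093 [388.4822379  262.46444827]
scene 0.11 [389.60296043 255.6264031 ]
scene 0.12 [390.27761145 251.51004601]
scene 0.13 [390.96404018 247.32182766]
[390.57206635 255.00281077] [388.71784011 254.81322219]
```

Call:
play_rows(
  plan=[
    [[-0.026,-0.016,0,0,0,0,-1],[0,0,-0.04,0,0,0,-1],[0,0,-0.04,0,0,0,-1],[0,0,-0.04,0,0,0,-1],[0,0,-0.04,0,0,0,-1],[0,0,-0.04,0,0,0,-1],[0,0,-0.04,0,0,0,-1],[0,0,0,0,0,0,-1]],
  ],
)

```text
time_s: 14.55
position: [0.5962, 0.0503, 0.1311]
tcp_rot: [[-1.0, -0.028, -0.001], [-0.028, 1.0, 0.0], [0.001, 0.0, -1.0]]
force: [-0.4, -0.5, -2.0]
opening: 0.334
```

Call:
play_rows(
  plan=[
    [[0.01,0,-0.02,0,0,0,-1],[0,0,-0.02,0,0,0,-1],[0,0,-0.02,0,0,0,-1],[0,0,-0.02,0,0,0,-1],[0,0,0,0,0,0,-1]],
  ],
)

```text
time_s: 15.05
position: [0.5968, 0.0502, 0.1274]
tcp_rot: [[-1.0, -0.028, -0.0], [-0.028, 1.0, 0.0], [0.0, 0.0, -1.0]]
force: [-0.1, 0.6, -1.6]
opening: 0.335
```

Call:
play_rows(
  plan=[
    [[0,0,-0.02,0,0,0,-1],[0,0,-0.02,0,0,0,-1],[0,0,-0.02,0,0,0,-1],[0,0,-0.02,0,0,0,-1],[0,0,-0.02,0,0,0,-1],[0,0,0,0,0,0,-1]],
  ],
)

```text
time_s: 15.65
position: [0.5968, 0.0503, 0.1223]
tcp_rot: [[-1.0, -0.028, -0.0], [-0.028, 1.0, 0.0], [0.0, 0.0, -1.0]]
force: [0.2, -0.1, -1.3]
opening: 0.333
```

Call:
play_rows(
  plan=[
    [[0,0,-0.02,0,0,0,-1],[0,0,-0.02,0,0,0,-1],[0,0,-0.02,0,0,0,-1],[0,0,-0.02,0,0,0,-1],[0,0,-0.02,0,0,0,-1],[0,0,-0.02,0,0,0,-1],[0,0,-0.02,0,0,0,-1],[0,0,-0.02,0,0,0,-1],[0,0,0,0,0,0,-1]],
  ],
)

```text
time_s: 16.55
position: [0.5969, 0.0502, 0.1144]
tcp_rot: [[-1.0, -0.028, -0.0], [-0.028, 1.0, -0.0], [0.0, 0.0, -1.0]]
force: [0.4, -0.5, -1.8]
opening: 0.339
```

Call:
play_rows(
  plan=[
    [[0,0,-0.02,0,0,0,-1],[0,0,-0.02,0,0,0,-1],[0,0,-0.02,0,0,0,-1],[0,0,-0.02,0,0,0,-1],[0,0,-0.02,0,0,0,-1],[0,0,0,0,0,0,-1]],
  ],
)

```text
time_s: 17.15
position: [0.5968, 0.0502, 0.1094]
tcp_rot: [[-1.0, -0.028, -0.0], [-0.028, 1.0, 0.0], [0.0, 0.0, -1.0]]
force: [-0.3, -0.0, -2.4]
opening: 0.33
```

Call:
play_rows(
  plan=[
    [[0,0,-0.02,0,0,0,-1],[0,0,-0.02,0,0,0,-1],[0,0,-0.02,0,0,0,-1],[0,0,0,0,0,0,-1]],
  ],
)

```text
time_s: 17.55
position: [0.5968, 0.0503, 0.1064]
tcp_rot: [[-1.0, -0.028, -0.0], [-0.028, 1.0, 0.0], [0.0, 0.0, -1.0]]
force: [-0.2, 0.4, -1.9]
opening: 0.338
```

Call:
play_rows(
  plan=[
    [[0,0,-0.02,0,0,0,-1],[0,0,-0.02,0,0,0,-1],[0,0,-0.02,0,0,0,-1],[0,0,0,0,0,0,-1]],
  ],
)

```text
time_s: 17.95
position: [0.5973, 0.0502, 0.1041]
tcp_rot: [[-1.0, -0.028, 0.001], [-0.028, 1.0, -0.0], [-0.001, -0.0, -1.0]]
force: [-0.9, -0.6, 3.7]
opening: 0.333
```

Call:
play_rows(
  plan=[
    [[0,0,-0.02,0,0,0,-1],[0,0,-0.02,0,0,0,-1],[0,0,-0.02,0,0,0,-1],[0,0,-0.02,0,0,0,-1],[0,0,0,0,0,0,-1]],
  ],
)

```text
time_s: 18.45
position: [0.5971, 0.0502, 0.0994]
tcp_rot: [[-1.0, -0.028, 0.0], [-0.028, 1.0, 0.0], [-0.0, 0.0, -1.0]]
force: [0.7, 0.2, 2.3]
opening: 0.343
```

Call:
play_rows(
  plan=[
    [[0,0,-0.02,0,0,0,-1],[0,0,-0.02,0,0,0,-1],[0,0,0,0,0,0,-1]],
  ],
)

```text
time_s: 18.75
position: [0.5971, 0.0502, 0.0974]
tcp_rot: [[-1.0, -0.028, 0.0], [-0.028, 1.0, -0.0], [-0.0, -0.0, -1.0]]
force: [0.5, 0.3, 2.5]
opening: 0.337
```

Call:
play_rows(
  plan=[
    [[0,0,-0.02,0,0,0,-1],[0,0,0,0,0,0,-1]],
  ],
)

```text
time_s: 18.95
position: [0.5971, 0.0502, 0.0964]
tcp_rot: [[-1.0, -0.028, 0.0], [-0.028, 1.0, -0.0], [-0.0, -0.0, -1.0]]
force: [-0.0, 0.4, 2.5]
opening: 0.339
```

Call:
play_rows(
  plan=[
    [[0,0,-0.01,0,0,0,-1],[0,0,0,0,0,0,-1]],
  ],
)

```text
time_s: 19.15
position: [0.5971, 0.0502, 0.0961]
tcp_rot: [[-1.0, -0.028, 0.0], [-0.028, 1.0, -0.0], [-0.0, -0.0, -1.0]]
force: [-0.1, 0.1, 3.0]
opening: 0.333
```

Call:
play_rows(
  plan=[
    [[0,0,-0.01,0,0,0,-1],[0,0,0,0,0,0,-1]],
  ],
)

```text
time_s: 19.35
position: [0.5972, 0.0502, 0.0961]
tcp_rot: [[-1.0, -0.028, 0.001], [-0.028, 1.0, -0.0], [-0.001, -0.0, -1.0]]
force: [-0.4, 0.4, 6.3]
opening: 0.332
```

Call:
play_rows(
  plan=[
    [[0,0,-0.01,0,0,0,-1],[0,0,0,0,0,0,-1]],
  ],
)

```text
time_s: 19.55
position: [0.5973, 0.0502, 0.0961]
tcp_rot: [[-1.0, -0.028, 0.001], [-0.028, 1.0, -0.0], [-0.001, -0.0, -1.0]]
force: [-0.8, 0.2, 8.1]
opening: 0.333
```

Call:
play_rows(
  plan=[
    [[0,0,-0.01,0,0,0,-1],[0,0,0,0,0,0,-1]],
  ],
)

```text
time_s: 19.75
position: [0.5973, 0.0502, 0.096]
tcp_rot: [[-1.0, -0.028, 0.001], [-0.028, 1.0, -0.0], [-0.001, -0.0, -1.0]]
force: [-2.2, -0.7, 10.5]
opening: 0.334
```

Call:
play_rows(
  plan=[
    [[0,0,-0.01,0,0,0,-1],[0,0,0,0,0,0,-1]],
  ],
)

```text
time_s: 19.95
position: [0.5974, 0.0502, 0.096]
tcp_rot: [[-1.0, -0.028, 0.001], [-0.028, 1.0, -0.0], [-0.001, -0.0, -1.0]]
force: [-2.5, -0.4, 13.5]
opening: 0.337
```

Call:
play_rows(
  plan=[
    [[0,0,0.015,0,0,0,-1],[0,0,0.015,0,0,0,-1],[0,0,0,0,0,0,1],[0,0,0,0,0,0,1],[0,0,0,0,0,0,1],[0,0,0,0,0,0,1],[0,0,0,0,0,0,1],[0,0,0,0,0,0,1],[0,0,0,0,0,0,1],[0,0,0,0,0,0,1]],
  ],
)

```text
time_s: 20.95
position: [0.597, 0.0502, 0.0956]
tcp_rot: [[-1.0, -0.028, 0.0], [-0.028, 1.0, 0.0], [-0.0, 0.0, -1.0]]
force: [-0.3, 1.2, -0.6]
opening: 0.954
```

Run:
```python
from h import *
s=read_state();print(s['position'],s['force'],s['moment'])
w=snap('side','s8.png');v=snap('scene','s9.png')
C=lambda i,x,y:cv2.resize(i[y:y+100,x:x+80],(400,500),interpolation=cv2.INTER_CUBIC)
cv2.imwrite('pics/s89.png',cv2.cvtColor(np.hstack([C(w,290,165),C(v,350,215)]),cv2.COLOR_RGB2BGR))
```

```text
[0.59699312 0.05024749 0.09556197] [-0.28492122  1.21338897 -0.57021551] [ 0.06325773 -0.03019311  0.04426805]
```

View pics/s89.png

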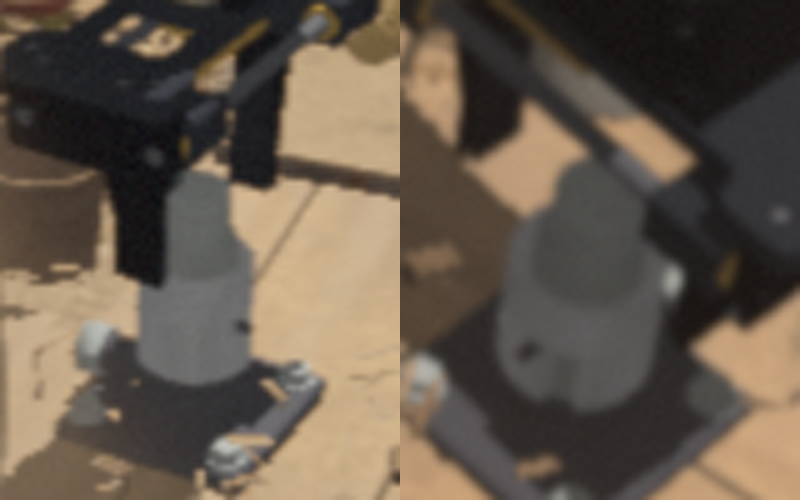

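Call:
play_rows(
  plan=[
    [[0,0,0,0,0,0,1],[0,0,-0.2,0,0,0,1],[0,0,-0.2,0,0,0,1],[0,0,-0.2,0,0,0,1],[0,0,-0.05,0,0,0,1],[0,0,0,0,0,0,1],[0,0,0,0,0,0,1]],
  ],
)

```text
time_s: 21.75
position: [0.5971, 0.0502, 0.0629]
tcp_rot: [[-1.0, -0.028, -0.0], [-0.028, 1.0, -0.0], [0.0, -0.0, -1.0]]
force: [-0.4, -0.3, 0.3]
opening: 0.997
```

Call:
play_rows(
  plan=[
    [[0,0,0,0,0,0,-1],[0,0,0,0,0,0,-1],[0,0,0,0,0,0,-1],[0,0,0,0,0,0,-1],[0,0,0,0,0,0,-1],[0,0,0,0,0,0,-1],[0,0,0,0,0,0,-1],[0,0,0,0,0,0,-1]],
  ],
)

```text
time_s: 22.55
position: [0.597, 0.0502, 0.0631]
tcp_rot: [[-1.0, -0.028, 0.0], [-0.028, 1.0, -0.0], [-0.0, -0.0, -1.0]]
force: [0.1, -0.5, 0.7]
opening: 0.575
```

Call:
play_rows(
  plan=[
    [[0,0,-0.03,0,0,0,-1],[0,0,-0.03,0,0,0,-1],[0,0,-0.02,0,0,0,-1],[0,0,0,0,0,0,-1],[0,0,0,0,0,0,-1]],
  ],
)

```text
time_s: 23.05
position: [0.5971, 0.0502, 0.0605]
tcp_rot: [[-1.0, -0.028, 0.001], [-0.028, 1.0, -0.0], [-0.001, -0.0, -1.0]]
force: [-2.7, -0.4, 9.7]
opening: 0.573
```

Call:
play_rows(
  plan=[
    [[0,0,-0.015,0,0,0,-1],[0,0,0,0,0,0,-1],[0,0,0,0,0,-0.03,-1],[0,0,0,0,0,-0.03,-1],[0,0,0,0,0,0,-1]],
  ],
)

```text
time_s: 23.55
position: [0.5972, 0.0502, 0.0599]
tcp_rot: [[-0.987, 0.161, 0.001], [0.161, 0.987, -0.0], [-0.001, -0.0, -1.0]]
force: [-3.0, 0.3, 9.4]
opening: 0.575
```

Run:
```python
from h import *
s=read_state();print(s['force'],s['moment'],s['position'])
```

```text
[-2.97649492  0.25178715  9.39981883] [ 0.10449061  0.40424367 -0.02647978] [0.59715998 0.05021465 0.05990968]
```

Call:
play_rows(
  plan=[
    [[0,0,0,0,0,-0.03,-1],[0,0,0,0,0,-0.03,-1],[0,0,0,0,0,-0.03,-1],[0,0,0,0,0,-0.03,-1],[0,0,0,0,0,-0.005,-1],[0,0,0,0,0,0,-1],[0,0,0,0,0,0,-1]],
  ],
)

```text
time_s: 24.25
position: [0.5975, 0.0501, 0.06]
tcp_rot: [[-0.853, 0.521, 0.002], [0.521, 0.853, -0.002], [-0.002, -0.001, -1.0]]
force: [-1.5, -0.2, 11.0]
opening: 0.573
```

Run:
```python
from h import *
s=read_state();print(s['force'],s['moment'],s['position'])
```

```text
[-1.46696984 -0.17464204 10.98994735] [0.07629185 0.29925956 0.81228281] [0.59749764 0.0500556  0.06001245]
```

Call:
play_rows(
  plan=[
    [[0,0,0,0,0,0.006,-1],[0,0,0.06,0,0,0,-1],[0,0,0.06,0,0,0,-1],[0,0,0.06,0,0,0,-1],[0,0,0.06,0,0,0,-1],[0,0,0.06,0,0,0,-1],[0,0,0.06,0,0,0,-1],[0,0,0,0,0,0,-1],[0,0,0,0,0,0,-1]],
  ],
)

```text
time_s: 25.15
position: [0.5974, 0.0501, 0.0767]
tcp_rot: [[-0.861, 0.509, 0.001], [0.509, 0.861, -0.0], [-0.001, 0.0, -1.0]]
force: [-0.4, -0.2, 3.6]
opening: 0.573
```

Call:
play_rows(
  plan=[
    [[0,0,0.03,0,0,0,-1],[0,0,0.03,0,0,0,-1],[0,0,0,0,0,0,-1],[0,0,0,0,0,0,-1]],
  ],
)

```text
time_s: 25.55
position: [0.5972, 0.0501, 0.0787]
tcp_rot: [[-0.861, 0.509, 0.0], [0.509, 0.861, -0.0], [-0.0, 0.0, -1.0]]
force: [1.6, -0.8, -1.9]
opening: 0.576
```

Call:
play_rows(
  plan=[
    [[0,0,0,0,0,0,1],[0,0,0,0,0,0,1],[0,0,0,0,0,0,1],[0,0,0,0,0,0,1],[0,0,0,0,0,0,1],[0,0,0,0,0,0,1],[0,0,0.4,0,0,0,1],[0,0,0.8,0,0,0,1],[0,0,0.8,0,0,0,1],[0,0,0.8,0,0,0,1],[0,0,0,0,0,0,1],[0,0,0,0,0,0,1]],
  ],
)

```text
time_s: 26.75
position: [0.5973, 0.0502, 0.2205]
tcp_rot: [[-0.861, 0.509, 0.002], [0.509, 0.861, -0.0], [-0.002, 0.001, -1.0]]
force: [0.3, 0.7, -0.9]
opening: 0.999
```

Run:
```python
from h import *
s=read_state();print(s['position'],s['force'],s['moment'])
w=snap('side','t1.png');v=snap('scene','t2.png')
C=lambda i,x,y:cv2.resize(i[y:y+100,x:x+80],(400,500),interpolation=cv2.INTER_CUBIC)
cv2.imwrite('pics/t.png',cv2.cvtColor(np.hstack([C(w,290,165),C(v,350,215)]),cv2.COLOR_RGB2BGR))
```

```text
[0.59734452 0.05022596 0.2204593 ] [ 0.26565546  0.70918199 -0.88656726] [ 0.0677032  -0.00385195 -0.04956595]
```

View pics/t.png

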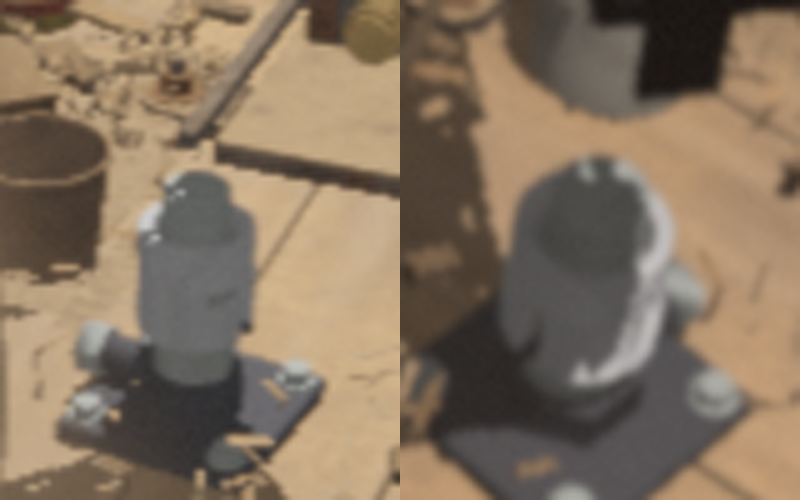

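The sleeve is up with the plug's head standing in it. I'll check its bottom edge against the first picture.

Run:
```python
from h import *
for f in('b.png','t1.png','s8.png'):
    g=cv2.cvtColor(cv2.imread('pics/'+f),cv2.COLOR_BGR2GRAY);print(f,g[222:244,326:332].mean(1).round().astype(int))
for f in('a.png','t2.png'):
    g=cv2.cvtColor(cv2.imread('pics/'+f),cv2.COLOR_BGR2GRAY);print(f,g[278:302,383:387].mean(1).round().astype(int))
b,t=[cv2.imread('pics/'+f).astype(float) for f in('b.png','t1.png')]
d=np.abs(b-t).max(2)
for n,(x,y,w,h) in dict(jar=(240,225,30,35),pot=(290,190,20,25),tin=(390,285,36,26)).items(): print(n,d[y:y+h,x:x+w].mean())
```

```text
b.png [109 108 106 105 105 106 106 106 106 106 106 106 105 100  94  93  93  94
  92  85  58  51]
t1.png [108 108 106 105 105 106 107 106 106 107 106 107 106 100  94  93  94  93
  93  86  58  50]
s8.png [114 112 114 113 111 113 113 112 111 111 110 109 110 110 110 109 109 109
 108  96  61  52]
a.png [ 89  89  89  89  91  96 104 117 138 160 176 182 172 140  99  76  67  62
  64  67  62  54  50  52]
t2.png [ 86  86  84  83  84  83  84  84  87  98 113 127 135 122  93  74  66  60
  62  65  60  52  50  50]
jar 1.7780952380952382
pot 2.004
tin 1.357905982905983
```

The sleeve's bottom edge matches the starting picture pixel for pixel, so it is fully forward. The bystanders have not moved, and the gripper is clear.

```bash
python3 -c "
from rig import *
print(hand_in())"
```

```text
the job is handed in; nothing more can be done
None
```

The coupler is closed with its blanking plug and the job is handed in, at about 27 s of the 69 s allowed. I drew the sleeve back, turned it 0.55 rad and parked it. I then pressed the plug in until it stopped, and unparked the sleeve so that it came forward.

- **Seating:** the valve drag began about 9 mm before a rigid stop at a tool height of 0.096 m, which puts the nose at about 55.5 mm. I pressed to about 15 N, half the 30 N limit, then let go.
- **Sleeve:** in the side view its lower edge is in the same pixel rows as in the first picture, so it is fully forward. I turned it back to its stop before letting it rise. The final turn was not measured as an angle, but the view matches the start.
- **Bystanders:** the jar, pot and tin look unchanged in the side view, with mean pixel differences of 2 or less. The gripper was open and lifted well clear at the end.
- **Disagreement:** the pull while drawing the sleeve back read about 10–11 N, where the text suggests 12–13 N. The grip may have slipped slightly, by about 0.6 mm, and it did no harm.

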